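# Prise open the hinged hand mould

### The arm

A 6-joint arm with a two-finger parallel gripper is mounted at the origin on the work surface; the furniture and walls round the work are solid. World frame = base frame: x ahead of the robot, y to its left, z up, the work surface at z = 0. Lengths are in m, angles in rad, forces in N, time in s.
With the tool pointing down it reaches from about 0.4 to 0.825 m from the base axis. Payload 7 kg.
Tool frame: the origin (TCP) lies at the centre of the arm's flange, where the gripper is bolted on; the fingertips stand robot.tips_ahead ahead of it and the grasp point (between the pads) lies 159 mm ahead of it (robot.tips_ahead is the distance from the TCP to the fingertips, in m); z points along the fingers, y is the line along which they close (so a half turn about z gives the same grasp; the last joint's range is limited). The gripper opens to 88 mm and grips with 3 to 60 N. Pads are 19 mm wide; open, the fingers measure 130 mm over their backs; the gripper's body (78 mm by 193 mm) begins 47 mm behind the grasp point.
Start: joints at [-0.875, 0.359, 0.012, 0, -1.224, -0.288], TCP at [0.268, -0.62, 0.405] pointing down, gripper open.
Joint ranges: [-3.07, 3.07], [-1.43, 2.12], [-1.02, 1.25], [-3.03, 1.67], [-3.05, -0], [-3.03, 3.03]. Speed limits (rad/s): [2.39, 2.39, 3.01, 3.14, 3.14, 3.14].

### API

Orientations are given as a 3x3 rotation matrix whose columns are the frame's x, y, z axes.
In Python, from cell import robot, camrig gives the robot as it stands (robot), with the cameras (camrig).
- The arm moves only by the tool drive_effector, called after "Call:" as name(argument=value, ...), one argument or row to a line, values as JSON. Schema: {"type":"object","properties":{"rows":{"type":"array","items":{"type":"number"},"minItems":7,"maxItems":56},"grip_n":{"type":"number"},"only":{"type":"string"},"quiet":{"type":"boolean"},"lines":{"type":"string"}},"required":["rows"],"additionalProperties":false}. rows is one flat list of numbers that holds 1 to 8 rows one after another, with no inner brackets; each row has 7 numbers: the finger opening in m, then dx, dy, dz in fractions of the full range, 1 being 1 m, then a rotation vector rx, ry, rz in a scale on which 1.0 is pi rad; each row is the pose to reach, as a shift and turn from the pose commanded when the call began, along the tool's axes at that moment; what a row does not reach only later rows make up. A row lasts 1/10 s, in which the tool goes at most 0.05 m and 0.15 rad, less where a joint would pass 70% of its speed; a pose out of reach is approached as far as the arm can. The fingers move at their own pace and stop on an object; grip_n is the grip in N (left out, the last holds). Time passes only in rows, so rows that do not move let the fingers close. The tool returns the time, the measured TCP pose, the force, the opening and the grip force at its end. only (a regular expression) keeps the lines of the reply that match it, lines (a string "A,B") keeps lines A to B, and quiet returns only ok. Input that does not fit is refused with a message, and nothing moves.
- robot.observe(): the state, without advancing time (a new reading comes with each control period).
- camrig.grab_frame(name): name is "scene" or "top" or "wrist"; returns the picture (420x560x3 uint8, red, green, blue); there is no depth.
- camrig.get_calibration(name): a dict with "fov_y" (degrees; the focal length in pixels is half the picture's height over the tangent of half this angle, whatever the lens; pixels are square), "cx", "cy" (the principal point, pixels), "rvec" (rotation vector, rad) and "tvec" (3), from world to camera coordinates, as OpenCV has them; the wrist camera has in their place "tool_from_camera" (4x4, takes a point from camera to tool coordinates, whose origin is the TCP and whose axes are the flange's). Camera axes: x right, y down, z forward; pixel columns grow to the right and rows downward; lengths in m; the calibration is good to about 2 mm. A picture is of the moment at which its call begins: read the wrist's pose just before it. get_calibration takes no time and is no camera call.
- robot.sign_off(): hands the job in; it is judged then, once.
The state is a dict: "time_s": time; "q": joint angles; "qvel": joint speeds; "tau": joint torques, N m; "eef_pos": TCP position; "tool_rot": TCP orientation; "force": force on the tool from outside, world axes, zero at the start; "wrist_torque": the same for the moment, N m; "grip_width": finger opening in m; "grip_force": force on a finger pad.
Only numpy, scipy, OpenCV 4.12 (cv2) and the standard library are available. Lean on these libraries where they do the work, as an engineer would, in place of code of your own. Each camera call takes 0.05 s, during which the arm holds its last target. There are 200 camera calls.

### The job

Open the hinged metal hand mould to get at the lid cast inside it: pick up the brass pry blade, push its tip into the pry slot under the front edge of the cover and lever the cover off its spring catches, then swing the cover over until it leans fully back on its stop. Do not touch the fresh casting in the lower half with blade or gripper. Finally lay the blade down flat on the bench beside the mould, and leave everything else on the bench undisturbed.

Things in the scene. Friction and masses are not known exactly. Their poses are not given: they have to be found in the camera images.
- mould: Fixed hand mould of bare aluminium, 166 mm deep (x) by 160 mm wide (y), about 93 mm high with its cover shut, on a dark base plate 182 x 176 x 12 mm. Origin under its centre on the bench, z up; its front, with the pry slot, faces its own -x. The parting line between lower half and cover is at z = 70 mm.
- mould_slot (a point): Middle of the mouth of the pry slot, in the front face at the mould's (-83, 0, 66) mm, axes as the mould's. The slot is 40 mm wide (y), 8 mm high (mould z = 62 to 70 mm, its roof is the cover's underside) and 30 mm deep, blind, running level along the mould's +x.
- cover_hinge (a point): Centre of the hinge axis at the rear of the mould, at its (91, 0, 70) mm; the axis is parallel to the mould's y.
- cover_lip (a point): Middle of the lower front edge of the cover, 174 mm from the hinge axis, directly above the slot when shut. The cover is a plate 166 x 160 x 20 mm, 0.26 kg; the plane of its flat underside passes through the hinge axis. Two steel dowel pins hang 16 mm below the underside near the front corners, 64 mm either side of the middle.
- cover (a joint): Opening angle of the cover, rad: 0 shut, 1.92 leaning back on its stop. Two spring-ball catches near the front corners hold it shut: about 10 N upward at the front edge frees it; they let go by 0.03 rad and it springs up to about 0.06. From there the stiff hinge (0.27 N m) keeps it at any angle it is left at; lifting it on takes about 3 N at the front edge.
- pry_blade: Loose pry tool, 172 mm long, 0.12 kg, lying flat: square wooden handle 26 x 26 mm, from x = -60 to +30 mm, steel ferrule to 39 mm, then a flat brass blade 26 mm wide, 3 mm thick, to x = +112 mm (last 10 mm: 1.8 mm thick). Origin on the underside at the grip point (about the centre of mass), x towards the tip, z up; the blade's mid-plane is at z = 13 mm.
- blade_tip (a point): Middle of the blade's tip, at the tool's (112, 0, 13) mm.
- blade_grip (a point): Centre of the handle's section at the grip point, the tool's (0, 0, 13) mm; 13 mm above the bench when the tool lies on it.
- casting: The fresh casting: loose cream moulded lid, a disc 112 mm across and 12 mm thick, lying in the lower half's cavity (top at most at mould z = 67 mm, below the parting line). Origin under its centre.
- carton: Bystander: small loose kraft-card box, 34 x 46 x 56 mm, standing on the bench to the left of the mould. Origin under its centre.
- marker_b: Bystander: loose black-and-white felt marker, 128 x 13 x 15 mm, lying along its x. Origin under its middle.
- cavity (a point): Centre of the floor of the round cavity in the lower half that holds the casting, at the mould's (15, 0, 54) mm. The cavity is 116 mm across and open upward to the parting line, 16 mm above this point; solid metal 10 mm thick stands between it and the pry slot.
- stopper: Bystander: small loose tan turned figure, 38 x 48 x 59 mm, standing on the bench beyond the mould. Origin under its centre.

How it is judged:
On the way, in this order (a step that is already met when the one before it is completed fails the run):
1. the cover is levered off its catches with the blade in the pry slot (opened past 0.04 rad, blade tip within 50 mm of the slot's mouth, the gripper not touching the cover) (value of joint cover between 0.04 and 0.4 rad and distance between blade_tip and mould_slot below 0.05 m and contact force between the fingers and cover below 0.3 N), for 0.05 s.
2. the cover is swung over to lean back (past 1.75 rad) (value of joint cover above 1.75 rad), for 0.2 s.
At the end, for the whole second after the job is handed in: Cover open past 1.75 rad (stop at 1.92). Pry tool at rest, flat on the bench (grip point below 20 mm, tip below 30 mm). Casting still flat in its cavity (within 6 mm of the cavity's centre, underside less than 58 mm above the mould's, tilt under 0.06 rad) (value of joint cover above 1.75 rad and height (world z) of blade_grip between 0 and 0.02 m and height (world z) of blade_tip below 0.03 m and linear speed of pry_blade below 0.02 m/s and horizontal distance between casting and cavity below 0.006 m and z of casting in the frame of mould below 0.058 m and angle between casting's own z axis and vertical below 0.06 rad); the robot touches nothing.
It fails at once if the blade or the gripper touches the fresh casting (contact force between any of pry_blade, the arm, the fingers and casting above 0.5 N).
It fails at once if the carton, the marker or the tan figure on the bench is moved more than 20 mm or knocked over (distance of any of carton, marker_b, stopper from where it was at the start of the episode above 0.02 m or angle between any of carton, stopper's own z axis and vertical above 0.4 rad).
It also fails if it takes over 62 s, if anything falls off the work surface, if the arm or the gripper's body presses on something with over 40 N, if the wrist force passes 120 N, or if a joint passes its speed limit or range.

## Working session

There is one attempt and no reset: what is moved stays moved. The work goes in short steps, Python scripts to look and compute and a tool call to move; the robot and the scene stay as the last step left them, time stands still between calls to the robot, and variables do not carry over. Pictures are saved under pics/ and viewed, at most 12 in all, crops included, and the job is handed in when it is done.

```bash
ls; mkdir -p pics
```

Run:
```python
from cell import robot, camrig
import cv2,numpy as np
print(robot.tips_ahead)
for n in("top","scene"):
    c=camrig.get_calibration(n);print(n,c)
    f=camrig.grab_frame(n);cv2.imwrite(f"pics/{n}0.png",cv2.resize(f[...,::-1],(800,600),interpolation=cv2.INTER_CUBIC))
print(camrig.get_calibration("wrist"))
```

```text
cell.py
pics
0.1781
top {'fov_y': 53.921110093686345, 'cx': 277.4441982768407, 'cy': 218.7593504966515, 'rvec': array([ 2.14595751, -2.10988799,  0.19122005]), 'tvec': array([0.0864372 , 0.5459136 , 0.98058024])}
scene {'fov_y': 51.19225934959291, 'cx': 277.6223961264732, 'cy': 212.0773321761232, 'rvec': array([ 1.21124218, -2.13089685,  1.10061813]), 'tvec': array([0.36625089, 0.30799519, 0.81666738])}
{'fov_y': 61.614511930401704, 'cx': 285.821062421449, 'cy': 207.60007047517644, 'tool_from_camera': array([[ 2.40656076e-04, -9.53272422e-01, -3.02111952e-01,
         8.24463811e-02],
       [ 9.99999525e-01,  5.14639013e-04, -8.27293376e-04,
        -1.24582347e-03],
       [ 9.44114557e-04, -3.02111609e-01,  9.53272093e-01,
         2.04088279e-02],
       [ 0.00000000e+00,  0.00000000e+00,  0.00000000e+00,
         1.00000000e+00]])}
```

View pics/top0.png

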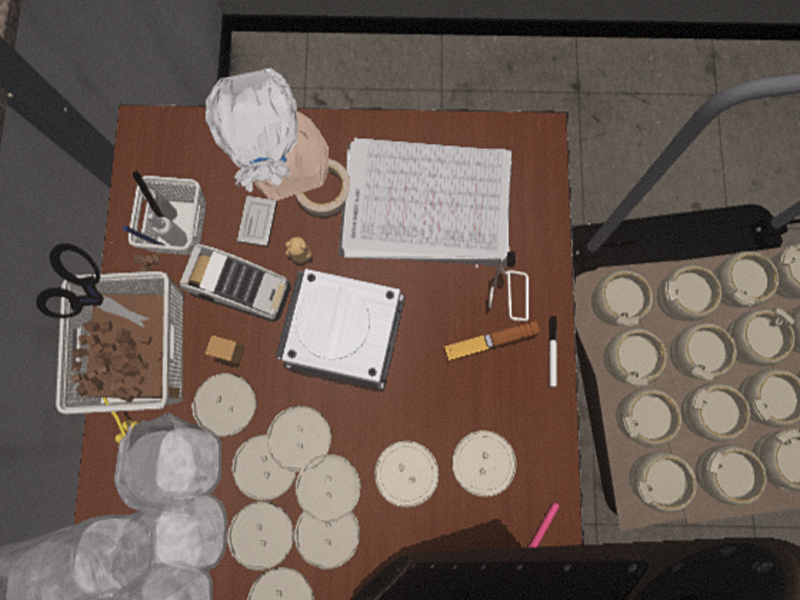

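View pics/scene0.png

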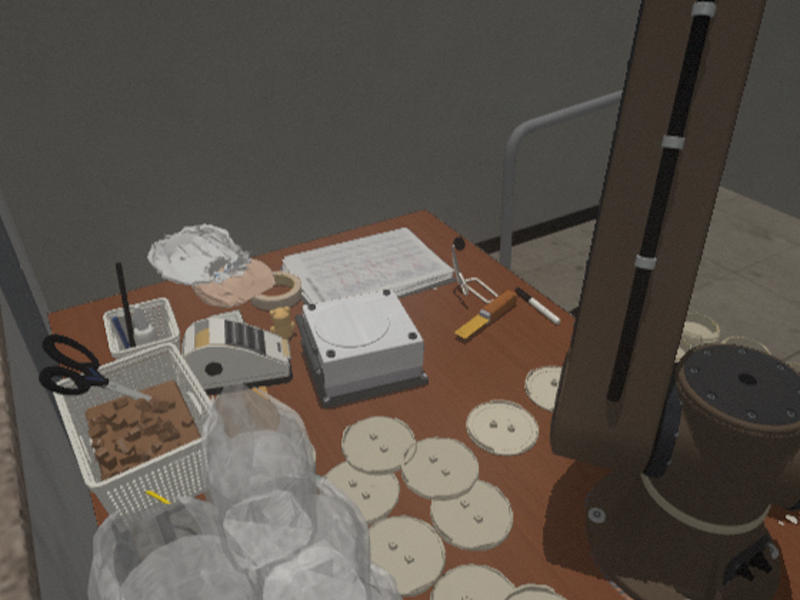

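Create h.py:
```python
from cell import robot, camrig
import cv2,numpy as np
from scipy.spatial.transform import Rotation as Ro
def cam(n,obs=None):
    c=camrig.get_calibration(n)
    f=210/np.tan(np.radians(c['fov_y']/2)); K=np.array([[f,0,c['cx']],[0,f,c['cy']],[0,0,1]])
    if n=='wrist':
        o=obs or robot.observe(); T=np.eye(4);T[:3,:3]=o['tool_rot'];T[:3,3]=o['eef_pos']
        M=np.linalg.inv(T@c['tool_from_camera']); return K,M[:3,:3],M[:3,3]
    return K,cv2.Rodrigues(c['rvec'])[0],c['tvec']
def ray(C,uv,z):
    K,R,t=C; d=R.T@np.linalg.inv(K)@np.array([uv[0],uv[1],1]); o=-R.T@t
    return o+d*(z-o[2])/d[2]
def proj(C,P):
    K,R,t=C; p=(K@(R@np.atleast_2d(P).T+t[:,None])); return (p[:2]/p[2]).T
```

Run:
```python
from h import *
C=cam('top')
for uv in [(308,270),(404,292),(380,387),(280,358),(332,323)]: print('cov',ray(C,np.array(uv)*.7,.093).round(4))
for uv in [(445,354),(538,326),(489,341)]: print('bl',ray(C,np.array(uv)*.7,.013).round(4))
for uv in [(552,318),(552,386)]: print('mk',ray(C,np.array(uv)*.7,.013).round(4))
for uv in [(225,348)]: print('carton',ray(C,np.array(uv)*.7,.05).round(4))
for uv in [(298,249)]: print('fig',ray(C,np.array(uv)*.7,.05).round(4))
for uv in [(510,268),(518,320),(490,300)]: print('thing',ray(C,np.array(uv)*.7,.0).round(4))
f=cv2.imread('pics/top0.png')[250:400,260:580];g=cv2.imread('pics/scene0.png')[270:420,270:590]
cv2.imwrite('pics/c1.png',np.vstack([cv2.resize(f,(640,300)),cv2.resize(g,(640,300))]))
```

```text
cov [0.6069 0.2462 0.093 ]
cov [0.5716 0.0834 0.093 ]
cov [0.4124 0.1202 0.093 ]
cov [0.457  0.2858 0.093 ]
cov [0.5168 0.2024 0.093 ]
bl [0.4771 0.0076 0.013 ]
bl [ 0.5305 -0.1597  0.013 ]
bl [ 0.5018 -0.0712  0.013 ]
mk [ 0.5456 -0.1854  0.013 ]
mk [ 0.4235 -0.1817  0.013 ]
carton [0.477 0.39  0.05 ]
fig [0.6559 0.2724 0.05  ]
thing [ 0.6407 -0.1137  0.    ]
thing [ 0.5431 -0.1266  0.    ]
thing [ 0.5795 -0.0759  0.    ]
```

View pics/c1.png

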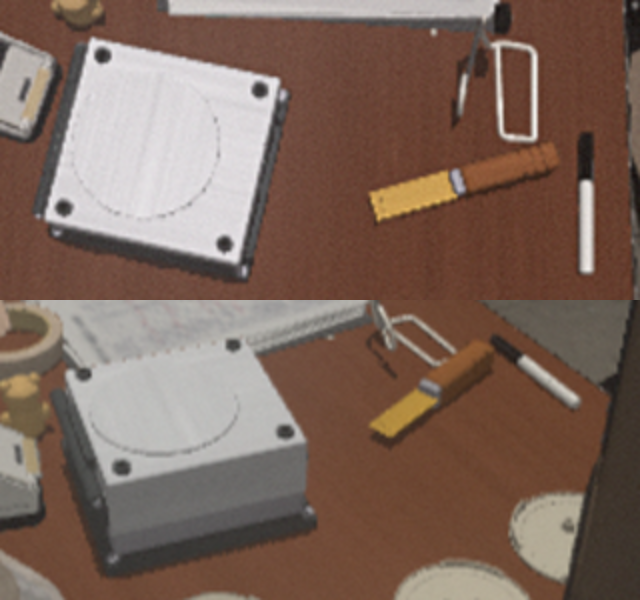

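Add to h.py:
```python
def rowfor(pos,xdir_tip=None,R=None):
    o=robot.observe(); R0=np.array(o['tool_rot']); p=np.array(o['eef_pos'])
    d=R0.T@(np.array(pos)-p); rv=Ro.from_matrix(R0.T@R).as_rotvec() if R is not None else np.zeros(3)
    return np.r_[d,rv].round(4)
def down(yaw,pitch=0):
    # tool z down, tool x along +-yaw dir (horizontal), y closing; pitch>0 raises the blade tip (along yaw)
    c,s=np.cos(yaw),np.sin(yaw); Y=np.array([[c,s,0],[s,-c,0],[0,0,-1.]])
    ax=np.array([s,-c,0])  # rotation about this axis by +pitch lifts yaw direction
    return Ro.from_rotvec(ax*pitch).as_matrix()@Y
```

Run:
```python
from h import *
o=robot.observe();print(np.array(o['tool_rot']).round(3),o['eef_pos'])
for k in(0,np.pi): print(rowfor([.505,-.14,.36],R=down(np.radians(107.6)+k)))
```

```text
[[-0.918 -0.396 -0.001]
 [-0.396  0.918  0.001]
 [ 0.     0.001 -1.   ]] [ 0.26761261 -0.61949209  0.40380913]
[-4.0800e-01  3.4600e-01  4.4300e-02  1.0000e-03 -1.3000e-03  1.6713e+00]
[-4.0800e-01  3.4600e-01  4.4300e-02  1.3000e-03  1.0000e-03 -1.4703e+00]
```

Careful with the scale: turns go in shares of pi rad. That gives: -0.15 rad / 3.1416 = -0.0477.

Call:
drive_effector(
  rows=[0.088,-0.05,0.04,0.006,0,0,-0.0477,0.088,-0.09,0.08,0.012,0,0,-0.0955,0.088,-0.13,0.11,0.018,0,0,-0.1432,0.088,-0.17,0.14,0.024,0,0,-0.191,0.088,-0.21,0.18,0.03,0,0,-0.2387,0.088,-0.25,0.22,0.03,0,0,-0.2865,0.088,-0.29,0.25,0.03,0,0,-0.3342,0.088,-0.33,0.29,0.03,0,0,-0.382],
)

```text
time_s: 0.9
eef_pos: [0.4395, -0.2584, 0.3747]
tool_rot: [[0.043, -0.999, -0.0], [-0.999, -0.043, 0.0], [-0.0, 0.0, -1.0]]
force: [1.1, -1.1, -0.0]
grip_width: 0.0878
grip_force: 0.0
```

Run:
```python
from h import *
print(rowfor([.507,-.09,.36],R=down(np.radians(287.6))), robot.observe()['q'])
```

```text
[-1.653e-01 -7.470e-02  1.470e-02  2.000e-04  1.000e-04 -2.640e-01] [-1.45820806e-01  1.09152283e-01 -3.90598168e-01 -3.94899238e-05
 -1.07122595e+00  1.88985581e-01]
```

Scaled: -0.26 rad / 3.1416 = -0.0828.

Call:
drive_effector(
  rows=[0.088,-0.04,-0.018,0.004,0,0,-0.0318,0.088,-0.08,-0.036,0.008,0,0,-0.0637,0.088,-0.12,-0.054,0.012,0,0,-0.0828,0.088,-0.16,-0.07,0.014,0,0,-0.0828,0.088,-0.16,-0.07,0.014,0,0,-0.0828,0.088,-0.16,-0.07,0.014,0,0,-0.0828],
)

```text
time_s: 1.5
eef_pos: [0.5033, -0.0968, 0.3605]
tool_rot: [[0.295, -0.956, -0.001], [-0.956, -0.295, -0.0], [-0.0, 0.001, -1.0]]
force: [-0.6, -0.4, 0.4]
grip_width: 0.0878
grip_force: 0.0
```

Run:
```python
from h import *
o=robot.observe();f=camrig.grab_frame('wrist')
np.savez('w1.npz',f=f,R=o['tool_rot'],p=o['eef_pos'])
cv2.imwrite('pics/w1.png',cv2.resize(f[...,::-1],(800,600),interpolation=cv2.INTER_CUBIC))
```

```text
(no output)
```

View pics/w1.png

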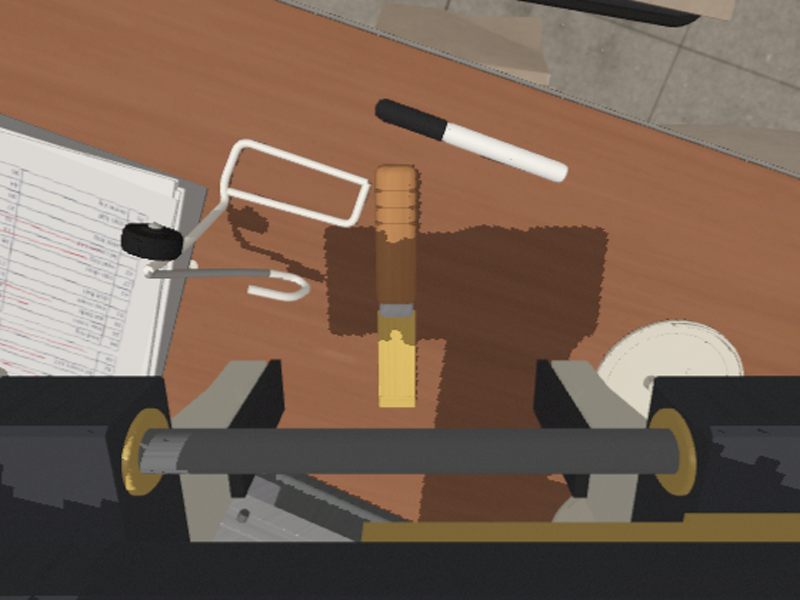

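Create b.py:
```python
from h import *
w=np.load('w1.npz');C=cam('wrist',dict(tool_rot=w['R'],eef_pos=w['p']))
tip=ray(C,np.array((397,407))*.7,.014);fer=ray(C,np.array((397,304))*.7,.026);end=ray(C,np.array((397,166))*.7,.013)
for n,a in dict(tip=tip,fer=fer,end=end).items():print(n,a.round(4))
d=(tip-end)[:2];print(np.hypot(*d),np.degrees(np.arctan2(d[1],d[0])), np.linalg.norm((tip-fer)[:2]))
u=d/np.hypot(*d);g=tip[:2]-u*.092;print('grip',g)
print(rowfor([*g,.18],R=down(np.arctan2(*d[::-1])+np.pi)))
```

```bash
python3 b.py
```

```text
tip [0.4801 0.005  0.014 ]
fer [ 0.5039 -0.0747  0.026 ]
end [ 0.5293 -0.1582  0.013 ]
0.17050173530549861 106.78435384735972 0.08321162258771536
grip [ 0.50665076 -0.08307103]
[-1.280e-02 -7.900e-03  1.806e-01  8.000e-04  1.000e-04  5.000e-03]
```

Scaled: 0.005 rad / 3.1416 = 0.0016.

Call:
drive_effector(
  rows=[0.05,-0.013,-0.008,0.03,0,0,0.0016,0.05,-0.013,-0.008,0.06,0,0,0.0016,0.05,-0.013,-0.008,0.09,0,0,0.0016,0.05,-0.013,-0.008,0.12,0,0,0.0016,0.05,-0.013,-0.008,0.15,0,0,0.0016,0.05,-0.013,-0.008,0.17,0,0,0.0016,0.05,-0.013,-0.008,0.18,0,0,0.0016,0.05,-0.013,-0.008,0.18,0,0,0.0016],
)

```text
time_s: 2.35
eef_pos: [0.5066, -0.084, 0.1801]
tool_rot: [[0.287, -0.958, -0.002], [-0.958, -0.287, -0.001], [-0.0, 0.002, -1.0]]
force: [-0.3, 0.7, 0.2]
grip_width: 0.0502
grip_force: 0.0
```

Call:
drive_effector(
  rows=[0,0,0,0,0,0,0,0,0,0,0,0,0,0,0,0,0,0,0,0,0,0,0,0,0,0,0,0,0,0,0,0,0,0,0,0,0,0,0,0,0,0],
  grip_n=60,
)

```text
time_s: 2.95
eef_pos: [0.5073, -0.0829, 0.1817]
tool_rot: [[0.288, -0.958, 0.001], [-0.958, -0.288, 0.0], [0.0, -0.001, -1.0]]
force: [-1.9, -0.1, 6.1]
grip_width: 0.0254
grip_force: 60.0
```

Create t.py:
```python
from h import *
import sys
# args: s (tip depth past mouth), h (blade mid z), pitch, lateral(mould y)
M=np.array([.512,.184]);YAW=np.radians(76.2)
def target(s,h,pitch=0,lat=0):
    u=np.array([np.cos(YAW),np.sin(YAW)]);v=np.array([-u[1],u[0]])
    tip=np.r_[M+u*(-.083+s)+v*lat,h]
    R=down(YAW+np.pi,-pitch)
    fwd=np.r_[u*np.cos(pitch),np.sin(pitch)]
    up=np.r_[-u*np.sin(pitch),np.cos(pitch)]
    return tip-fwd*.092+up*.1685,R,tip
if __name__=='__main__':
    a=[float(x) for x in sys.argv[1:]];a[2:3]=[np.radians(x) for x in a[2:3]]
    P,R,t=target(*a);print('tip',t.round(3),'tcp',P.round(4));print(rowfor(P,R=R))
```

```bash
python3 t.py -.05 .09
```

```text
tip [0.48  0.055 0.09 ] tcp [ 0.4583 -0.0345  0.2585]
[-0.0605  0.0328 -0.0768 -0.0012  0.      0.5333]
```

Scaled: 0.533 rad / 3.1416 = 0.1697.

Call:
drive_effector(
  rows=[0,0,0,-0.03,0,0,0,0,0,0,-0.06,0,0,0,0,-0.01,0.005,-0.077,0,0,0.0414,0,-0.025,0.013,-0.077,0,0,0.0828,0,-0.04,0.02,-0.077,0,0,0.1273,0,-0.06,0.033,-0.077,0,0,0.1697,0,-0.06,0.033,-0.077,0,0,0.1697,0,-0.06,0.033,-0.077,0,0,0.1697],
)

```text
time_s: 3.75
eef_pos: [0.458, -0.0348, 0.2582]
tool_rot: [[-0.236, -0.972, 0.001], [-0.972, 0.236, 0.0], [-0.0, -0.001, -1.0]]
force: [-0.3, -0.6, -0.5]
grip_width: 0.0254
grip_force: 60.0
```

Run:
```python
from h import *
o=robot.observe();f=camrig.grab_frame('wrist')
np.savez('w2.npz',f=f,R=o['tool_rot'],p=o['eef_pos'])
g=camrig.grab_frame('top')[160:300,150:400]
cv2.imwrite('pics/w2.png',np.vstack([cv2.resize(f[...,::-1],(400,300)),cv2.resize(g[...,::-1],(400,224))]) if 0 else cv2.resize(f[...,::-1],(800,600),interpolation=cv2.INTER_CUBIC))
cv2.imwrite('pics/t2.png',cv2.resize(g[...,::-1],(800,448),interpolation=cv2.INTER_CUBIC))
```

```text
(no output)
```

View pics/w2.png

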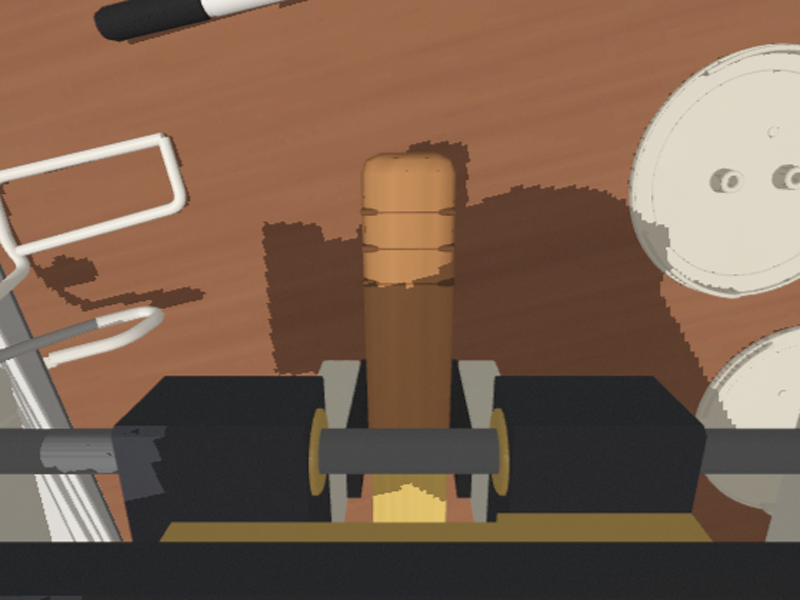

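View pics/t2.png

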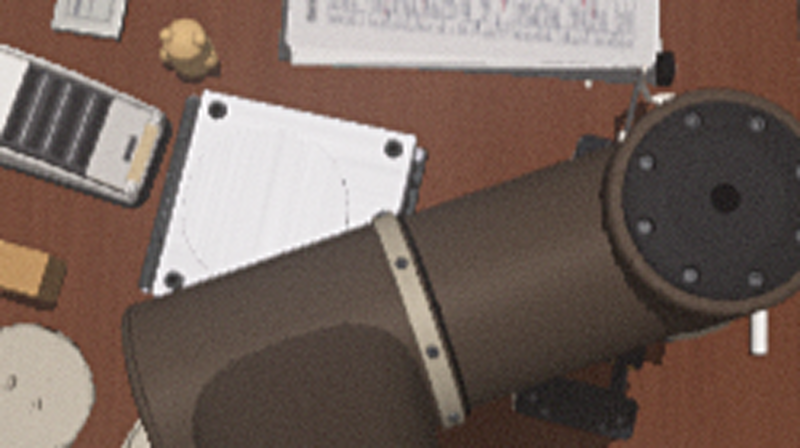

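Run:
```python
from h import *
from scipy.optimize import least_squares
im=cv2.imread('pics/top0.png');C=cam('top')
hsv=cv2.cvtColor(im,cv2.COLOR_BGR2HSV)
m=((hsv[...,2]>165)&(hsv[...,1]<40)).astype(np.uint8)
m[:262]=0;m[395:]=0;m[:,:272]=0;m[:,410:]=0
n,l,s,_=cv2.connectedComponentsWithStats(m);k=1+s[1:,4].argmax()
c=max(cv2.findContours((l==k).astype(np.uint8),0,1)[0],key=cv2.contourArea);h=cv2.convexHull(c)
print(cv2.contourArea(h),s[k])
q=cv2.approxPolyDP(h,8,True)[:,0];print(q.tolist())
# pixel (u,v) in 800 image -> orig: (u+.5)*.7-.5
for z in(.090,.093):
    W=np.array([ray(C,(p+.5)*.7-.5,z)[:2] for p in h[:,0].astype(float)])
    r=cv2.minAreaRect((W*1e3).astype(np.float32));print(z,r)
```

```text
9292.5 [ 283  269  117  113 9004]
[[305, 269], [399, 290], [377, 381], [283, 359]]
0.09 ((516.5934448242188, 187.93016052246094), (165.1189727783203, 159.43011474609375), 78.35983276367188)
0.093 ((516.1138916015625, 187.64190673828125), (164.6092529296875, 158.93797302246094), 78.35982513427734)
```

Run:
```python
from h import *
C=cam('top')
q=np.array([[305, 269], [399.5, 290.5], [377, 381.5], [283, 359]])
W=np.array([ray(C,(p+.5)*.7-.5,.092)[:2] for p in q]);print(W.round(4),W.mean(0))
for a,b in((1,0),(2,3),(0,3),(1,2)):
    d=W[b]-W[a];print(np.hypot(*d).round(4),np.degrees(np.arctan2(d[1],d[0])).round(2))
```

```text
[[0.6091 0.2519]
 [0.5747 0.0913]
 [0.4217 0.1257]
 [0.4559 0.2814]] [0.51535091 0.1875789 ]
0.1642 77.88
0.1594 77.59
0.156 169.12
0.1568 167.33
```

```bash
sed -i 's/^M=.*/M=np.array([.516,.1877]);YAW=np.radians(77.9)/' t.py; python3 t.py -.012 .066;python3 t.py .027 .066
```

```text
tip [0.496 0.095 0.066] tcp [0.4768 0.0049 0.2345]
[-0.0431 -0.0083  0.0236 -0.0005  0.0002 -0.028 ]
tip [0.504 0.133 0.066] tcp [0.485  0.043  0.2345]
[-0.0821 -0.0072  0.0236 -0.0005  0.0002 -0.028 ]
```

Scaled: -0.028 rad / 3.1416 = -0.0089.

Call:
drive_effector(
  rows=[0,-0.015,-0.008,0.012,0,0,-0.0089,0,-0.03,-0.008,0.0236,0,0,-0.0089,0,-0.043,-0.008,0.0236,0,0,-0.0089,0,-0.043,-0.008,0.0236,0,0,-0.0089,0,-0.048,-0.008,0.0236,0,0,-0.0089,0,-0.055,-0.008,0.0236,0,0,-0.0089,0,-0.062,-0.008,0.0236,0,0,-0.0089],
)

```text
time_s: 4.55
eef_pos: [0.4808, 0.0236, 0.2346]
tool_rot: [[-0.212, -0.977, 0.001], [-0.977, 0.212, 0.0], [-0.0, -0.0, -1.0]]
force: [-0.3, 0.3, -1.5]
grip_width: 0.0257
grip_force: 60.0
```

Run:
```python
from h import *
f=camrig.grab_frame('scene');C=cam('scene')
cv2.imwrite('pics/s3.png',cv2.resize(f[150:360,180:460,::-1],(800,600),interpolation=cv2.INTER_CUBIC))
```

```text
(no output)
```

View pics/s3.png

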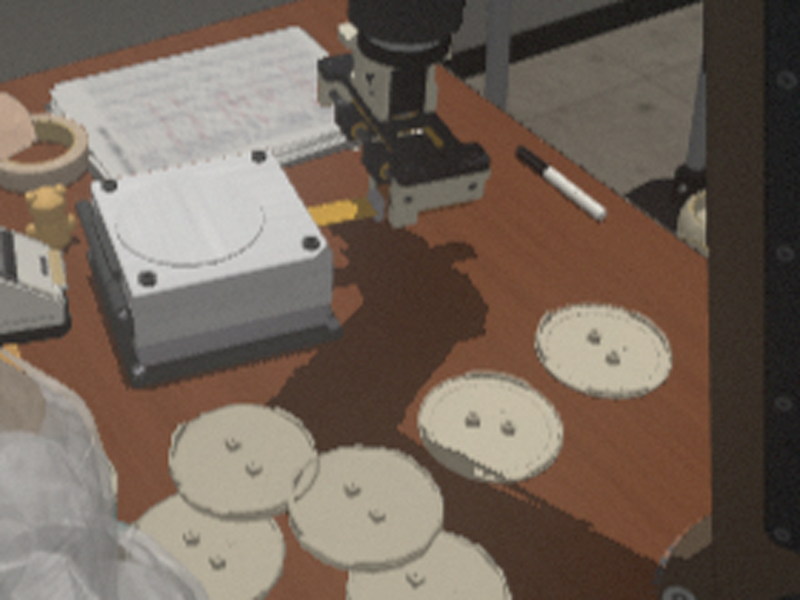

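Call:
drive_effector(
  rows=[0,-0.005,0,0,0,0,0,0,-0.01,0,0,0,0,0,0,-0.015,0,0,0,0,0,0,-0.019,0,0,0,0,0,0,-0.019,0,0,0,0,0],
)

```text
time_s: 5.1
eef_pos: [0.4849, 0.0423, 0.2343]
tool_rot: [[-0.211, -0.978, 0.0], [-0.978, 0.211, 0.0], [-0.0, -0.0, -1.0]]
force: [-0.1, -0.0, -0.6]
grip_width: 0.0255
grip_force: 60.0
```

```bash
python3 t.py .027 .0662 6; python3 t.py .0265 .069 12;python3 t.py .026 .0725 18;python3 t.py .026 .082 18
```

```text
tip [0.504 0.133 0.066] tcp [0.4814 0.0263 0.2242]
[ 1.640e-02  1.000e-04  1.020e-02 -3.000e-04 -1.046e-01 -1.300e-03]
tip [0.504 0.132 0.069] tcp [0.4779 0.0102 0.2147]
[ 3.280e-02  1.000e-04  1.970e-02 -4.000e-04 -2.093e-01 -1.300e-03]
tip [0.504 0.132 0.072] tcp [ 0.4748 -0.0045  0.2043]
[ 0.0478  0.      0.03   -0.0004 -0.314  -0.0013]
tip [0.504 0.132 0.082] tcp [ 0.4748 -0.0045  0.2138]
[ 0.0478  0.      0.0205 -0.0004 -0.314  -0.0013]
```

Scaled: -0.314 rad / 3.1416 = -0.0999.

Call:
drive_effector(
  rows=[0,0.008,0,0.005,0,-0.0166,0,0,0.0164,0,0.0102,0,-0.0333,0,0,0.0246,0,0.015,0,-0.05,0,0,0.0328,0,0.0197,0,-0.0665,0,0,0.04,0,0.025,0,-0.0834,0,0,0.0478,0,0.03,0,-0.0999,0],
)

```text
time_s: 5.7
eef_pos: [0.4744, -0.0052, 0.204]
tool_rot: [[-0.201, -0.977, 0.066], [-0.929, 0.211, 0.304], [-0.311, -0.0, -0.95]]
force: [0.8, 1.5, -7.8]
grip_width: 0.0256
grip_force: 60.0
```

Call:
drive_effector(
  rows=[0,0,0,0,0,0,0],
)

```text
time_s: 5.8
eef_pos: [0.4742, -0.0061, 0.2035]
tool_rot: [[-0.204, -0.977, 0.065], [-0.929, 0.214, 0.303], [-0.31, 0.002, -0.951]]
force: [-0.7, 0.3, -1.9]
grip_width: 0.0253
grip_force: 60.0
```

Call:
drive_effector(
  rows=[0,-0.001,0,-0.003,0,0,0,0,-0.002,0,-0.006,0,0,0,0,-0.003,0,-0.0095,0,0,0,0,-0.003,0,-0.0095,0,0,0],
)

```text
time_s: 6.2
eef_pos: [0.4745, -0.0046, 0.215]
tool_rot: [[-0.2, -0.978, 0.065], [-0.93, 0.21, 0.302], [-0.309, -0.001, -0.951]]
force: [-0.4, -1.2, -2.8]
grip_width: 0.0254
grip_force: 60.0
```

Run:
```python
from h import *
f=camrig.grab_frame('scene')
cv2.imwrite('pics/s4.png',cv2.resize(f[180:300,200:360,::-1],(800,600),interpolation=cv2.INTER_CUBIC))
```

```text
(no output)
```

View pics/s4.png

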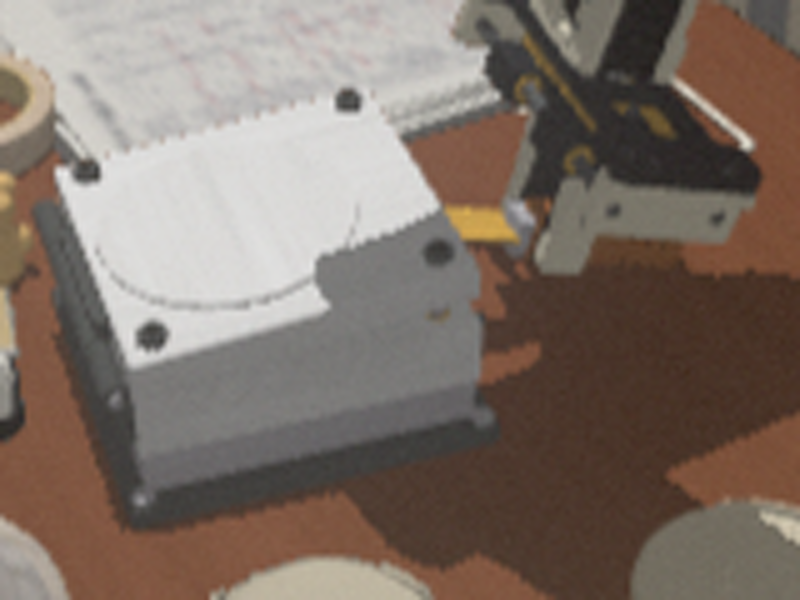

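Create arc.py:
```python
from t import *
o=robot.observe();R0=np.array(o['tool_rot']);p=np.array(o['eef_pos'])
P0=p;tip=p-R0[:,0]*.092+R0[:,2]*.1685
u=np.array([np.cos(YAW),np.sin(YAW)]);x=(tip[:2]-M)@u;print('tip mould x,z',x,tip[2],'ang',np.arctan2(tip[2]-.07,.091-x),np.hypot(tip[2]-.07,.091-x))
r=float(sys.argv[1])
for a in map(float,sys.argv[2:]):
    P,R,t=target(.174-r*np.cos(a),.07+r*np.sin(a),np.radians(18))
    print(a,rowfor(P),P.round(3))
```

```bash
python3 arc.py .146 .15 .27 .39 .51 .63 .75 .87 .99
```

```text
tip mould x,z -0.05712468102561834 0.0830269461118964 ang 0.0877201255839201 0.14869641035997952
0.15 [-0.0063 -0.0002 -0.0072  0.      0.      0.    ] [ 0.476 -0.001  0.224]
0.27 [-0.0151 -0.0002 -0.0224  0.      0.      0.    ] [0.476 0.003 0.241]
0.39 [-0.0256 -0.0003 -0.0364  0.      0.      0.    ] [0.478 0.008 0.257]
0.51 [-0.0377 -0.0003 -0.049   0.      0.      0.    ] [0.479 0.016 0.273]
0.63 [-0.0512 -0.0003 -0.0601  0.      0.      0.    ] [0.481 0.025 0.288]
0.75 [-0.066  -0.0003 -0.0695  0.      0.      0.    ] [0.483 0.036 0.301]
0.87 [-0.0818 -0.0003 -0.0771  0.      0.      0.    ] [0.486 0.048 0.313]
0.99 [-0.0984 -0.0003 -0.0827  0.      0.      0.    ] [0.489 0.062 0.324]
```

Call:
drive_effector(
  rows=[0,-0.006,0,-0.007,0,0,0,0,-0.01,0,-0.015,0,0,0,0,-0.015,0,-0.022,0,0,0,0,-0.02,0,-0.029,0,0,0,0,-0.0256,0,-0.0364,0,0,0,0,-0.032,0,-0.043,0,0,0,0,-0.0377,0,-0.049,0,0,0],
)

```text
time_s: 6.95
eef_pos: [0.479, 0.0156, 0.2733]
tool_rot: [[-0.201, -0.977, 0.065], [-0.93, 0.211, 0.302], [-0.309, -0.0, -0.951]]
force: [-2.6, 0.1, -5.2]
grip_width: 0.0257
grip_force: 60.0
```

```bash
python3 arc.py .142 .63 .75 .87 .99 1.11 1.23 1.35
```

Run:
```python
from h import *
f=camrig.grab_frame('scene')
cv2.imwrite('pics/s5.png',cv2.resize(f[90:330,150:470,::-1],(800,600),interpolation=cv2.INTER_CUBIC))
```

```text
tip mould x,z -0.03647878779745047 0.14152130899379112 ang 0.5112833271462413 0.1461716079766955
0.63 [-0.0159 -0.0001 -0.0076  0.      0.      0.    ] [0.482 0.028 0.285]
0.75 [-0.0302 -0.0001 -0.0168  0.      0.      0.    ] [0.484 0.039 0.299]
0.87 [-0.0456 -0.0001 -0.0241  0.      0.      0.    ] [0.487 0.051 0.31 ]
0.99 [-0.0617 -0.0001 -0.0296  0.      0.      0.    ] [0.489 0.064 0.321]
1.11 [-0.0784 -0.     -0.0331  0.      0.      0.    ] [0.493 0.078 0.329]
1.23 [-0.0954 -0.     -0.0345  0.      0.      0.    ] [0.496 0.094 0.336]
1.35 [-0.1124  0.     -0.034   0.      0.      0.    ] [0.499 0.11  0.34 ]
```

View pics/s5.png

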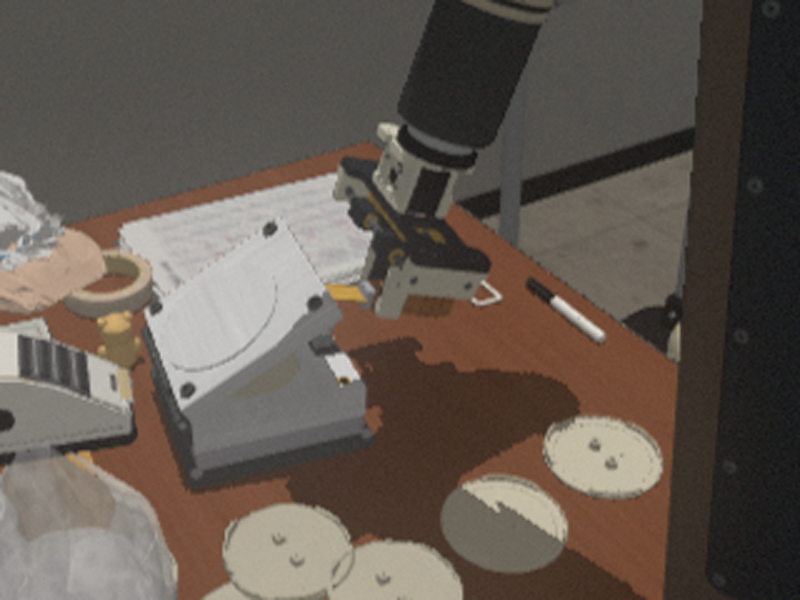

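Call:
drive_effector(
  rows=[0,-0.01,0,-0.005,0,0,0,0,-0.02,0,-0.01,0,0,0,0,-0.03,0,-0.0168,0,0,0,0,-0.046,0,-0.024,0,0,0,0,-0.062,0,-0.0296,0,0,0,0,-0.078,0,-0.033,0,0,0,0,-0.095,0,-0.0345,0,0,0,0,-0.112,0,-0.034,0,0,0],
)

```text
time_s: 7.8
eef_pos: [0.4994, 0.1103, 0.3406]
tool_rot: [[-0.201, -0.977, 0.066], [-0.929, 0.211, 0.302], [-0.31, -0.0, -0.951]]
force: [-1.5, -1.9, -3.0]
grip_width: 0.0257
grip_force: 60.0
```

```bash
python3 arc.py .138 1.42 1.5 1.58 1.66 1.74 1.82 1.88 1.92
```

```text
tip mould x,z 0.06046864117259673 0.20881087017789274 ang 1.3542943466970776 0.1421288906288635
1.42 [-0.0087 -0.      0.0052  0.      0.      0.    ] [0.501 0.12  0.338]
1.5 [-0.0195 -0.      0.0075  0.      0.      0.    ] [0.504 0.131 0.339]
1.58 [-0.0301  0.      0.0106  0.      0.      0.    ] [0.506 0.141 0.34 ]
1.66 [-0.0404  0.      0.0145  0.      0.      0.    ] [0.508 0.152 0.339]
1.74 [-0.0504  0.      0.0192  0.      0.      0.    ] [0.511 0.163 0.338]
1.82 [-0.0599  0.0001  0.0248  0.      0.      0.    ] [0.513 0.173 0.336]
1.88 [-0.0668  0.0001  0.0294  0.      0.      0.    ] [0.515 0.181 0.333]
1.92 [-0.0712  0.0001  0.0327  0.      0.      0.    ] [0.516 0.186 0.331]
```

Call:
drive_effector(
  rows=[0,-0.0087,0,0.004,0,0,0,0,-0.0195,0,0.0075,0,0,0,0,-0.03,0,0.0106,0,0,0,0,-0.04,0,0.0145,0,0,0,0,-0.05,0,0.019,0,0,0,0,-0.06,0,0.025,0,0,0,0,-0.06,0,0.025,0,0,0],
)

```text
time_s: 8.5
eef_pos: [0.5132, 0.1738, 0.3335]
tool_rot: [[-0.2, -0.978, 0.065], [-0.93, 0.211, 0.302], [-0.309, 0.0, -0.951]]
force: [0.1, -0.4, -2.2]
grip_width: 0.0258
grip_force: 60.0
```

Call:
drive_effector(
  rows=[0,-0.0035,0,0.0025,0,0,0,0,-0.007,0,0.0045,0,0,0,0,-0.009,0,0.006,0,0,0,0,-0.009,0,0.006,0,0,0],
)

```text
time_s: 8.9
eef_pos: [0.5152, 0.1827, 0.3311]
tool_rot: [[-0.201, -0.977, 0.065], [-0.93, 0.211, 0.302], [-0.309, 0.0, -0.951]]
force: [-0.2, -0.5, -2.0]
grip_width: 0.0258
grip_force: 60.0
```

Call:
drive_effector(
  rows=[0,-0.003,0,0.002,0,0,0,0,-0.006,0,0.004,0,0,0,0,-0.006,0,0.004,0,0,0],
)

```text
time_s: 9.2
eef_pos: [0.516, 0.1873, 0.3286]
tool_rot: [[-0.202, -0.977, 0.063], [-0.931, 0.212, 0.298], [-0.304, 0.002, -0.953]]
force: [-3.0, -14.1, 1.8]
grip_width: 0.0258
grip_force: 60.0
```

Call:
drive_effector(
  rows=[0,-0.003,0,0.002,0,0,0,0,-0.006,0,0.004,0,0,0,0,-0.006,0,0.004,0,0,0],
)

```text
time_s: 9.5
eef_pos: [0.5163, 0.1915, 0.3246]
tool_rot: [[-0.204, -0.977, 0.058], [-0.932, 0.212, 0.292], [-0.298, 0.006, -0.955]]
force: [-1.8, -24.9, -3.5]
grip_width: 0.0258
grip_force: 60.0
```

Run:
```python
from h import *
f=camrig.grab_frame('scene')
cv2.imwrite('pics/s6.png',cv2.resize(f[90:330,120:440,::-1],(800,600),interpolation=cv2.INTER_CUBIC))
```

```text
(no output)
```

View pics/s6.png

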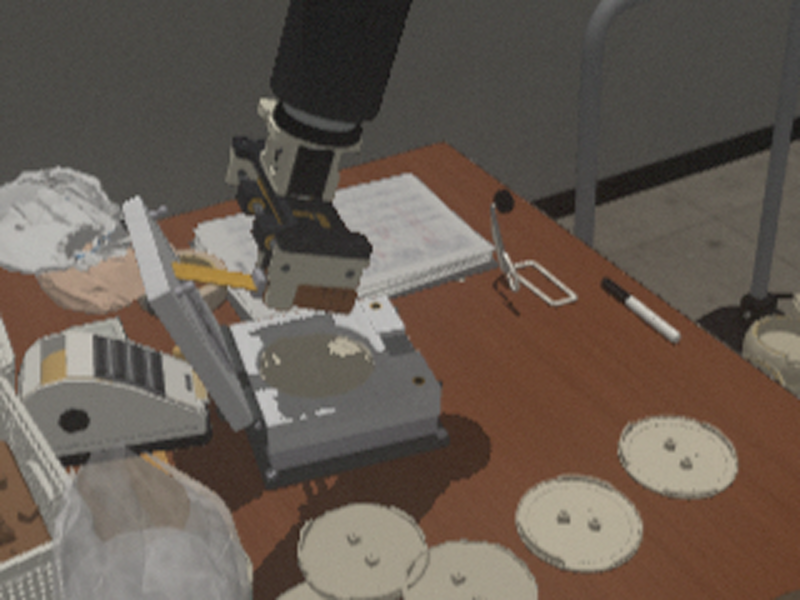

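```bash
python3 arc.py .15 ; python3 t.py .1 .215 10;python3 t.py -.06 .2 0; python3 t.py -.06 .0135 0
```

```text
tip mould x,z 0.14175889698134325 0.1912975825741902 ang 1.9671195055500532 0.13148980630111637
tip [0.52  0.204 0.215] tcp [0.4944 0.0871 0.365 ]
[ 0.0897 -0.0005 -0.0702  0.0048  0.1283 -0.0041]
tip [0.486 0.048 0.2  ] tcp [ 0.4667 -0.0421  0.3685]
[ 0.2148 -0.0009 -0.113   0.0052  0.3029 -0.0037]
tip [0.486 0.048 0.014] tcp [ 0.4667 -0.0421  0.182 ]
[ 0.2704 -0.0019  0.065   0.0052  0.3029 -0.0037]
```

Careful with the scale: turns go in shares of pi rad. That gives: 0.31 rad / 3.1416 = 0.0987.

Call:
drive_effector(
  rows=[0,0.025,0,-0.008,0,0,0,0,0.055,0,-0.025,0,0.0191,0,0,0.09,0,-0.05,0,0.0414,0,0,0.13,0,-0.075,0,0.0605,0,0,0.175,0,-0.095,0,0.0796,0,0,0.215,0,-0.113,0,0.0987,0,0,0.215,0,-0.113,0,0.0987,0,0,0.215,0,-0.113,0,0.0987,0],
)

```text
time_s: 10.35
eef_pos: [0.4674, -0.0384, 0.3688]
tool_rot: [[-0.213, -0.977, 0.002], [-0.977, 0.213, 0.005], [-0.005, -0.001, -1.0]]
force: [-0.5, -0.7, -1.3]
grip_width: 0.0256
grip_force: 60.0
```

```bash
python3 t.py -.06 .0135 0
```

```text
tip [0.486 0.048 0.014] tcp [ 0.4667 -0.0421  0.182 ]
[ 4.700e-03  1.000e-04  1.867e-01 -1.300e-03  5.200e-03 -3.700e-03]
```

Scaled: 0.005 rad / 3.1416 = 0.0016.

Call:
drive_effector(
  rows=[0,0.004,0,0.04,0,0.0016,0,0,0.004,0,0.08,0,0.0016,0,0,0.004,0,0.12,0,0.0016,0,0,0.004,0,0.155,0,0.0016,0,0,0.004,0,0.17,0,0.0016,0,0,0.004,0,0.176,0,0.0016,0,0,0.004,0,0.176,0,0.0016,0],
)

```text
time_s: 11.05
eef_pos: [0.4673, -0.0404, 0.1919]
tool_rot: [[-0.211, -0.978, -0.001], [-0.978, 0.211, -0.001], [0.001, 0.001, -1.0]]
force: [0.1, -0.2, -1.3]
grip_width: 0.0256
grip_force: 60.0
```

Call:
drive_effector(
  rows=[0,0,0,0.003,0,0,0,0,0,0,0.006,0,0,0,0,0,0,0.008,0,0,0,0,0,0,0.008,0,0,0],
)

```text
time_s: 11.45
eef_pos: [0.4676, -0.0406, 0.1855]
tool_rot: [[-0.211, -0.977, 0.002], [-0.977, 0.211, -0.0], [-0.0, -0.002, -1.0]]
force: [-1.1, 4.5, 7.8]
grip_width: 0.0256
grip_force: 60.0
```

Call:
drive_effector(
  rows=[0,0,0,0,0,0,0,0,0,0,-0.0005,0,0,0,0,0,0,0,0,0,0],
  grip_n=4,
)

```text
time_s: 11.75
eef_pos: [0.4668, -0.0411, 0.1846]
tool_rot: [[-0.212, -0.977, 0.0], [-0.977, 0.212, -0.001], [0.001, -0.0, -1.0]]
force: [0.9, 1.0, -0.9]
grip_width: 0.0259
grip_force: 4.0
```

Call:
drive_effector(
  rows=[0.05,0,0,0,0,0,0,0.05,0,0,0,0,0,0,0.05,0,0,0,0,0,0,0.05,0,0,0,0,0,0],
)

```text
time_s: 12.15
eef_pos: [0.4668, -0.0411, 0.1844]
tool_rot: [[-0.211, -0.977, -0.0], [-0.977, 0.211, -0.001], [0.001, 0.0, -1.0]]
force: [-0.0, 0.4, 0.2]
grip_width: 0.0485
grip_force: 0.0
```

Call:
drive_effector(
  rows=[0.05,0,0,-0.03,0,0,0,0.05,0,0,-0.07,0,0,0,0.05,0,0,-0.11,0,0,0,0.05,0.03,0,-0.15,0,0,0,0.05,0.05,0,-0.19,0,0,0,0.05,0.05,0,-0.21,0,0,0,0.05,0.05,0,-0.21,0,0,0],
)

```text
time_s: 12.85
eef_pos: [0.4567, -0.0903, 0.3979]
tool_rot: [[-0.212, -0.977, 0.006], [-0.977, 0.212, -0.0], [-0.001, -0.006, -1.0]]
force: [0.3, 1.1, -0.5]
grip_width: 0.05
grip_force: 0.0
```

Run:
```python
from h import *
f=camrig.grab_frame('scene')
cv2.imwrite('pics/s7.png',cv2.resize(f[110:350,120:440,::-1],(800,600),interpolation=cv2.INTER_CUBIC))
```

```text
(no output)
```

View pics/s7.png

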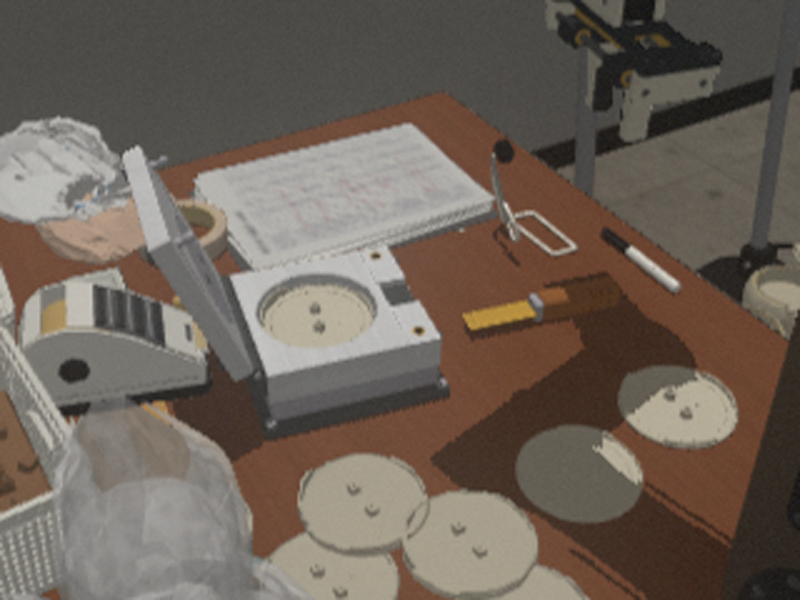

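The picture shows the cover leaning back (edge from (130,155) to (245,375)). The casting sits flat in its cavity at (318,312), and the blade lies flat on the bench with its tip at (468,325). The marker is undisturbed and the gripper is clear.

```bash
python3 -c "
from cell import robot, camrig
print(robot.sign_off())"
```

```text
the job is handed in; nothing more can be done
None
```

I handed the job in at about 13 s; no verdict came back. The blade levered the cover off its catches and swung it back to its stop, and now lies flat on the bench. In the last picture the casting is flat in its cavity and the marker undisturbed; the carton and tan figure were mostly hidden there, so I couldn't check those.

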